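# Set out the reagent row beside the weight box

### The arm

A 7-joint arm with a two-finger parallel gripper is mounted at the origin on a cart in front of the work surface, level with it; the furniture and walls round the work are solid. World frame = base frame: x ahead of the robot, y to its left, z up, the work surface at z = 0. Lengths are in m, angles in rad, forces in N, time in s.
With the tool pointing down it reaches from about 0.425 to 0.95 m from the base axis. Payload 16.7 kg.
Tool frame: the origin (TCP) lies midway between the tips of the shut fingers; the grasp point (between the pads) lies 19 mm behind it; z points along the fingers, y is the line along which they close (so a half turn about z gives the same grasp; the last joint's range is limited). The gripper opens to 94 mm and grips with 3 to 60 N. Pads are 16 mm wide; open, the fingers measure 119 mm over their backs; the gripper's body (75 mm by 177 mm) begins 78 mm behind the grasp point.
Start: joints at [-1.478, 0.426, 0.074, 1.606, -0.034, 1.111, -0.067], TCP at [0.162, 0.655, 0.205] pointing down, gripper open.
Joint ranges: [-2.85, 2.85], [-0.5, 2.14], [-1.23, 1.37], [0.21, 2.46], [-1.02, 4.16], [0.16, 2.05], [-2.73, 2.73]. Speed limits (rad/s): [1.89, 1.89, 2.39, 2.39, 3.01, 3.01, 3.01].

### API

Orientations are given as a unit quaternion [x, y, z, w].
In Python, from rig import env gives the robot as it stands.
- The arm moves only by the shell command python3 -m creep 'ROWS' [FORCE]. ROWS is JSON, a list that holds one entry, the list of rows, each a list of 7 numbers: the shift along the tool's x, y, z normalised to -1 to 1, where 1 is 300 mm, then the turn, a rotation vector about the tool's x, y, z normalised to -1 to 1, where 1 is 180 degrees, then the opening, from 0 (shut) to 1 (fully open). In form: [[[dx, dy, dz, wx, wy, wz, gripper], ...]]. A call has 1 to 12 rows; each row shifts and turns the commanded pose from where the row before left it, along the tool's axes as they then stand; what a row does not reach is not made up. A row lasts 1/10 s, in which the tool goes at most 50 mm and 8.59 degrees, less where a joint would pass 70% of its speed; a pose out of reach is approached as far as the arm can. A call with a number of a shift or a turn outside -1 to 1 is refused whole. A call with a gripper value outside its range is refused whole. The fingers move at their own pace and stop on an object; FORCE is the grip in N (left out, the last holds). Time passes only in rows, so rows that do not move let the fingers close. It gives the time, the measured TCP pose, the force, the opening and the grip force at its end, in the units of the state.
- env.get_state(): the state, without advancing time (a new reading comes with each control period).
- env.read_camera(name): name is "scene" or "top" or "wrist"; returns a dict with "frame" (400x640x3 uint8, red, green, blue), "K" (3x3 intrinsics, pixels), "R" (3x3) and "t" (3): a world point X has camera coordinates R X + t; the wrist camera has in their place "tool_from_camera" (4x4, takes a point from camera to tool coordinates, whose origin is the TCP and whose axes are the flange's). Camera axes: x right, y down, z forward; pixel columns grow to the right and rows downward; lengths in m; the calibration is good to about 2 mm. A picture is of the moment at which its call begins: read the wrist's pose just before it. There is no depth.
- env.sign_off(): hands the job in; it is judged then, once.
The state is a dict: "time_s": time; "joints": joint angles; "joint_vel": joint speeds; "effort": joint torques, N m; "tcp_pos": TCP position; "eef_rot": TCP orientation; "wrist_force": force on the tool from outside, world axes, zero at the start; "moment": the same for the moment, N m; "gripper_width": finger opening in m; "gripper_force": force on a finger pad.
Only numpy, scipy, OpenCV 4.12 (cv2) and the standard library are available. Lean on these libraries where they do the work, as an engineer would, in place of code of your own. Each camera call takes 0.05 s, during which the arm holds its last target. There are 200 camera calls.

### The job

Set out the three reagent bottles on the row of cork mats, one standing in the middle of each: the tall brown bottle on the mat next to the wooden box, the white bottle on the mat at the far end of the row, and the small brown bottle on the mat between them. Stand the brass weight upright on top of the wooden box, in the middle of its lid. Keep the bottles upright all the time, and leave the calculator and the corked vial where they are.

Things in the scene. Friction and masses are not known exactly. Their poses are not given: they have to be found in the camera images.
- tall_bottle: the tallest bottle: brown glass, black screw cap, paper label; 62 mm across, 141 mm high, 0.19 kg. The cap is 31 mm across and upright-walled from z 119 to the top at 141; the body is upright-walled up to z 87, and between them the shoulder slopes. Origin at the centre of its underside, z up (may lean up to 2 degrees); round. Stands loose between the robot and the row.
- white_bottle: white bottle with a blue screw cap; 56 mm across, 117 mm high, 0.18 kg. The cap is 28 mm across and upright-walled from z 99 to the top at 117; the body is upright-walled up to z 72, and between them the shoulder slopes. Origin at the centre of its underside, z up (may lean up to 2 degrees); round. Stands loose between the robot and the row.
- small_bottle: the small brown glass bottle with a white screw cap; 45 mm across, 93 mm high, 0.17 kg. The cap is 22 mm across and upright-walled from z 78 to the top at 93; the body is upright-walled up to z 57, and between them the shoulder slopes. Origin at the centre of its underside, z up (may lean up to 2 degrees); round. Stands loose between the robot and the row.
- brass_weight: brass check weight with a knob on top; 27 mm across the round body, 47 mm high, 0.2 kg. The body's upright wall reaches from the bottom to about z 27; above it the knob. Origin at the centre of its underside, z up (may lean up to 2 degrees); round. Stands loose between the robot and the row.
- weight_box: closed wooden box with a flat lid and a small brass catch, fixed to the table; 94 mm (its x, along the row) by 150 mm (its y), 49 mm high. The row of mats runs along its x axis, away from one of its long sides. Origin at the centre of its underside; the middle of the lid is 49 mm above it.
- mat_1: one of three identical round cork mats, 80 mm across and 4 mm thick, fixed to the table; origin at the centre of its underside (table height). The three mats and the wooden box lie in one straight row, 112 mm from centre to centre, the box at the left or the right end of it; which of the three mats is nearest to the box, in the middle or farthest from it changes from start to start
- mat_2: one of three identical round cork mats, 80 mm across and 4 mm thick, fixed to the table; origin at the centre of its underside (table height). The three mats and the wooden box lie in one straight row, 112 mm from centre to centre, the box at the left or the right end of it; which of the three mats is nearest to the box, in the middle or farthest from it changes from start to start
- mat_3: one of three identical round cork mats, 80 mm across and 4 mm thick, fixed to the table; origin at the centre of its underside (table height). The three mats and the wooden box lie in one straight row, 112 mm from centre to centre, the box at the left or the right end of it; which of the three mats is nearest to the box, in the middle or farthest from it changes from start to start
- calculator: bystander: grey pocket calculator, 128 x 74 x 13 mm, lying loose at the left; origin at the centre of its underside. Not to be moved.
- vial: bystander: small corked glass vial with a yellow filling, 21 mm across, 60 mm high, standing loose at the left; origin at the centre of its underside. Not to be moved.
Not all that is in view belongs to the job. Leave any pink look-alike of the small_bottle alone.

How it is judged:
At the end, for the whole second after the job is handed in: Upright, at rest, within 14 mm of the mat's centre: tall brown bottle on the mat nearest the wooden box, small brown bottle on the middle mat, white bottle on the farthest mat. Brass weight upright and at rest on the box, within 15 mm of the middle of its lid (((horizontal distance between tall_bottle and mat_1 below 0.014 m and horizontal distance between mat_1 and weight_box between 0 and 0.165 m) or (horizontal distance between tall_bottle and mat_2 below 0.014 m and horizontal distance between mat_2 and weight_box between 0 and 0.165 m) or (horizontal distance between tall_bottle and mat_3 below 0.014 m and horizontal distance between mat_3 and weight_box between 0 and 0.165 m)) and ((horizontal distance between white_bottle and mat_1 below 0.014 m and horizontal distance between mat_1 and weight_box between 0.28 and 0.5 m) or (horizontal distance between white_bottle and mat_2 below 0.014 m and horizontal distance between mat_2 and weight_box between 0.28 and 0.5 m) or (horizontal distance between white_bottle and mat_3 below 0.014 m and horizontal distance between mat_3 and weight_box between 0.28 and 0.5 m)) and ((horizontal distance between small_bottle and mat_1 below 0.014 m and horizontal distance between mat_1 and weight_box between 0.165 and 0.28 m) or (horizontal distance between small_bottle and mat_2 below 0.014 m and horizontal distance between mat_2 and weight_box between 0.165 and 0.28 m) or (horizontal distance between small_bottle and mat_3 below 0.014 m and horizontal distance between mat_3 and weight_box between 0.165 and 0.28 m)) and angle between each of tall_bottle, white_bottle, small_bottle, brass_weight's own z axis and vertical below 0.08 rad and height (world z) of each of tall_bottle, white_bottle, small_bottle below 0.009 m and linear speed of each of tall_bottle, white_bottle, small_bottle, brass_weight below 0.02 m/s and horizontal distance between brass_weight and weight_box below 0.015 m and height (world z) of brass_weight between 0.043 and 0.054 m); the robot touches nothing.
It fails at once if a bottle is tipped over (more than about 35 degrees) (angle between any of tall_bottle, white_bottle, small_bottle's own z axis and vertical above 0.6 rad).
It fails at once if the calculator or the corked vial is moved by more than 20 mm (distance of any of calculator, vial from where it was at the start of the episode above 0.02 m).
It also fails if it takes over 96 s, if anything falls off the work surface, if the arm or the gripper's body presses on something with over 40 N, if the wrist force passes 120 N, or if a joint passes its speed limit or range.

## Working session

There is one attempt and no reset: what is moved stays moved. The work goes in short steps, Python scripts to look and compute and a shell command to move; the robot and the scene stay as the last step left them, time stands still between calls to the robot, and variables do not carry over. Pictures are saved under pics/ and viewed, at most 14 in all, crops included, and the job is handed in when it is done.

```bash
ls; mkdir -p pics; python3 - <<'E'
from rig import env
import cv2,numpy as np,pickle
d={}
for n in ["scene","top","wrist"]:
    s=env.get_state();c=env.read_camera(n);d[n]=c
    cv2.imwrite(f"pics/{n}0.png",c["frame"][:,:,::-1])
    print(n,c["K"].tolist(),[np.round(c[k],3).tolist() for k in c if k not in("frame","K")])
pickle.dump(d,open("d0.pkl","wb"));print(s)
E
```

```text
pics
scene [[376.4909632612626, 0.0, 323.59607082460013], [0.0, 376.4909632612626, 200.27021093017134], [0.0, 0.0, 1.0]] [[[0.839, -0.544, -0.007], [-0.385, -0.586, -0.713], [0.384, 0.601, -0.701]], [-0.425, 0.227, 0.801]]
top [[366.6124044076263, 0.0, 316.0425992686765], [0.0, 366.6124044076263, 198.11399623256722], [0.0, 0.0, 1.0]] [[[0.012, -1.0, 0.009], [-0.985, -0.013, -0.171], [0.171, -0.007, -0.985]], [0.015, 0.493, 1.124]]
wrist [[281.6694477900207, 0.0, 319.9244091902395], [0.0, 281.6694477900207, 196.59346441268355], [0.0, 0.0, 1.0]] [[[0.001, -0.968, -0.25, 0.072], [1.0, 0.0, 0.001, -0.001], [-0.001, -0.25, 0.968, -0.18], [0.0, 0.0, 0.0, 1.0]]]
{'time_s': 0.1, 'joints': array([-1.4784756 ,  0.42667678,  0.07386114,  1.60651296, -0.03411739,
        1.11081622, -0.0671225 ]), 'joint_vel': array([ 1.72901644e-03, -2.21569592e-03, -2.81209248e-05, -2.69224201e-03,
       -1.46605398e-03, -1.11313673e-04,  1.65837958e-03]), 'effort': array([ 8.77380429e-03, -9.37458944e+01,  3.67771737e+00, -4.55056965e+01,
       -4.85929137e-02,  1.65657053e-02,  2.35317071e-05]), 'tcp_pos': array([0.1615755 , 0.65497685, 0.20485426]), 'eef_rot': array([ 1.20649883e-01,  9.92694955e-01, -5.75819990e-04, -3.52153291e-05]), 'wrist_force': array([-0.31093938,  0.25534297,  1.12668671]), 'moment': array([ 0.00442901,  0.00406445, -0.00558615]), 'gripper_force': 0.0, 'gripper_width': 0.09369973122903139}
```

View pics/scene0.png

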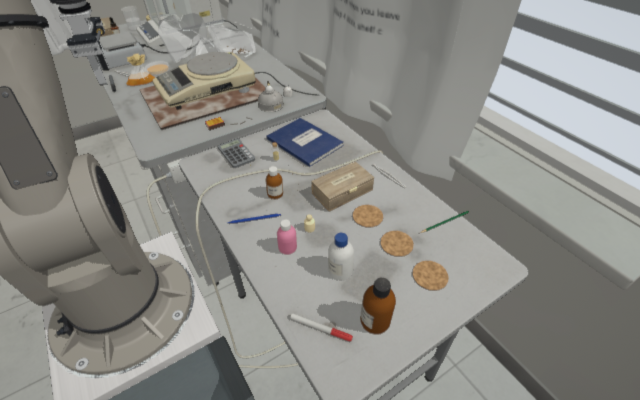

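View pics/top0.png

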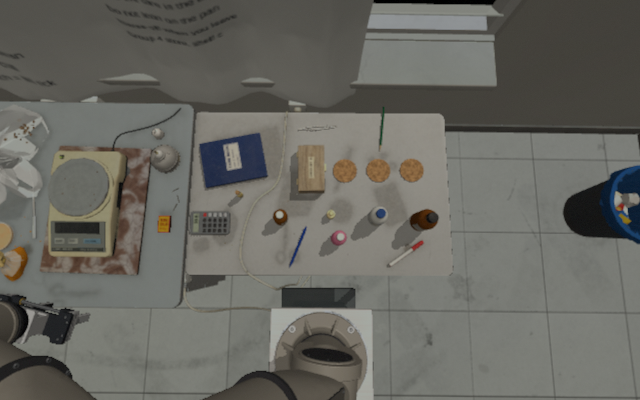

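The box is at the left end of the row: top view box (311,168), mats (344,171), (377,171) and (411,170), so the near mat is (344,171).

What could be mistaken for what, by top-view pixel:
- **Small brown bottle:** the target is (280,216). The pink look-alike is (338,237), and the tall brown bottle is (424,219).
- **Brass weight:** the target is (331,215). The corked vial is (239,195).
- **White bottle:** (378,215), with a blue cap.

Next I'll measure these and check the choice in a crop.

```bash
cat > h.py <<'E'
import numpy as np,cv2
from scipy.spatial.transform import Rotation as Ro
def cam(c,s=None):
    if "R" in c: return np.array(c["R"]),np.array(c["t"])
    T=np.eye(4);T[:3,:3]=Ro.from_quat(s["eef_rot"]).as_matrix();T[:3,3]=s["tcp_pos"]
    I=np.linalg.inv(T@np.array(c["tool_from_camera"]));return I[:3,:3],I[:3,3]
def ray(c,uv,s=None):
    R,t=cam(c,s);d=R.T@np.linalg.solve(np.array(c["K"]),[uv[0],uv[1],1.]);return -R.T@t,d
def plane(c,uv,z,s=None):
    o,d=ray(c,uv,s);return o+d*(z-o[2])/d[2]
def tri(*rays):
    A=0;b=0
    for o,d in rays:
        d=d/np.linalg.norm(d);P=np.eye(3)-np.outer(d,d);A=A+P;b=b+P@o
    X=np.linalg.solve(A,b);return X,max(np.linalg.norm(np.cross(X-o,d/np.linalg.norm(d))) for o,d in rays)
def proj(c,X,s=None):
    R,t=cam(c,s);p=np.array(c["K"])@(R@np.array(X)+t);return p[:2]/p[2]
E
python3 - <<'E'
import pickle,cv2,numpy as np
from h import *
d=pickle.load(open("d0.pkl","rb"))
T=d["top"];S=d["scene"]
# caps hand-seeded, refine by masks
hs=lambda f:cv2.cvtColor(f,cv2.COLOR_RGB2HSV)
def cen(c,seed,r,test):
    h=hs(c["frame"]);m=test(*[h[...,i].astype(int) for i in range(3)]).astype(np.uint8)
    q=np.zeros_like(m);u,v=seed;q[v-r:v+r+1,u-r:u+r+1]=1
    n,l,st,ce=cv2.connectedComponentsWithStats(m*q)
    if n<2:return None
    k=1+np.argmax(st[1:,4]);return ce[k],st[k].tolist()
blue=lambda h,s,v:(h>105)&(h<130)&(s>110)
dark=lambda h,s,v:(v<60)&(s<150)
wht=lambda h,s,v:(s<60)&(v>150)
yel=lambda h,s,v:(h>15)&(h<35)&(s>60)&(v>120)
cork=lambda h,s,v:(h>5)&(h<22)&(s>90)&(v>100)
for n,t,sc,te in [("white",(380,213),(341,240),blue),("tall",(430,216),(382,287),dark),("small",(279,214),(274,172),wht),("pink",(338,237),(286,225),wht),("weight",(331,215),(310,224),yel)]:
    a=cen(T,t,10,te);b=cen(S,sc,12,te);print(n,a,b)
    if a and b: print("   ",tri(ray(T,a[0]),ray(S,b[0])))
for t,sc in [((344,171),(368,216)),((377,171),(397,243)),((411,170),(431,275))]:
    a=cen(T,t,16,cork);b=cen(S,sc,20,cork);print("mat",a,b,plane(T,a[0],.004),plane(S,b[0],.004),tri(ray(T,a[0]),ray(S,b[0])))
a=cen(T,(311,168),30,lambda h,s,v:(h>8)&(h<25)&(s>50)&(v>70));print("box",a,plane(T,a[0],.049))
A=cv2.resize(T["frame"][140:270,180:460],None,fx=2.85,fy=2.85,interpolation=cv2.INTER_CUBIC)
cv2.imwrite("pics/crop1.png",A[:,:,::-1])
E
```

```text
white (array([380.5, 213. ]), [377, 209, 8, 9, 58]) (array([340.67883212, 239.52554745]), [335, 233, 12, 14, 137])
    (array([ 0.43912392, -0.17175147,  0.10625583]), np.float64(0.00014472198054730183))
tall (array([431.71134021, 217.44329897]), [426, 212, 12, 11, 97]) (array([380.01470588, 291.88970588]), [373, 283, 17, 15, 136])
    (array([ 0.42500371, -0.32041129,  0.11695707]), np.float64(0.0013680115134906122))
small (array([279.14285714, 214.21428571]), [277, 212, 6, 6, 28]) (array([275.67521368, 168.02564103]), [262, 160, 25, 25, 351])
    (array([0.43775203, 0.13074097, 0.09108408]), np.float64(0.004555804038326658))
pink (array([340.61538462, 235.97435897]), [338, 233, 7, 7, 39]) (array([286.07537688, 222.19095477]), [274, 213, 25, 25, 398])
    (array([ 0.37103108, -0.05382722,  0.09253546]), np.float64(0.0010399125759206103))
weight (array([330.41304348, 213.93478261]), [327, 210, 8, 8, 46]) (array([308.91666667, 224.36111111]), [304, 216, 11, 16, 108])
    (array([ 0.44613504, -0.02628826,  0.01390349]), np.float64(0.00012650716728776568))
mat (array([344.24821002, 170.
[... 278 characters left out ...]
rray([377.85441527, 170.09546539]), [367, 159, 23, 23, 419]) (array([396.58187599, 243.08108108]), [381, 231, 32, 25, 629]) [ 0.59691049 -0.18441307  0.004     ] [ 0.59681915 -0.18746652  0.004     ] (array([ 5.98398511e-01, -1.85365295e-01,  4.99726939e-04]), np.float64(0.0006455259333511127))
mat (array([411.15458937, 169.8647343 ]), [400, 159, 23, 23, 414]) (array([430.02040816, 274.99107143]), [413, 261, 35, 29, 784]) [ 0.59924496 -0.29580359  0.004     ] [ 0.59914776 -0.29895713  0.004     ] (array([ 6.00853947e-01, -2.97236182e-01,  2.24349087e-04]), np.float64(0.0007070415373377569))
box (array([310.4703974 , 167.86293593]), [296, 145, 29, 47, 1233]) [0.58978127 0.04004056 0.049     ]
```

View pics/crop1.png

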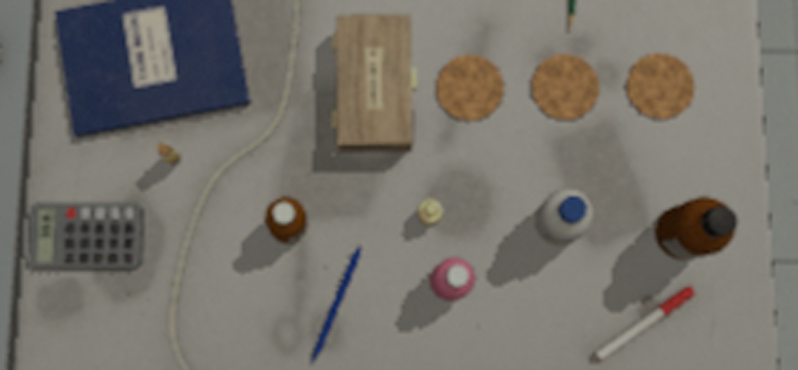

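The crop confirms the choice: small brown at crop (285,215), the pink decoy at (455,278), the weight at (430,211) and the vial at (168,153). Mats from both views agree within 3 mm. I'll go for the weight first, then small, white and tall, so the gripper body always clears bottles already set out.

```bash
python3 -m creep '[[[0,0,0,0,0,-0.0385,0.7],[0,0,0,0,0,-0.0385,0.7],[-0.1,-0.1,0,0,0,0,0.7],[-0.1,-0.1,0,0,0,0,0.7],[-0.1,-0.1,0,0,0,0,0.7],[-0.1,-0.1,0,0,0,0,0.7],[-0.1,-0.1,0,0,0,0,0.7],[-0.1,-0.1,0,0,0,0,0.7],[-0.1,-0.1,0,0,0,0,0.7],[-0.1,-0.1,0,0,0,0,0.7],[-0.1,-0.1,0,0,0,0,0.7],[0,-0.1,0,0,0,0,0.7]]]' 30; python3 -m creep '[[[0,-0.13,0,0,0,0,0.7],[0,-0.13,0,0,0,0,0.7],[0,-0.13,0,0,0,0,0.7],[0,-0.13,0,0,0,0,0.7],[0,-0.13,0,0,0,0,0.7],[0,-0.13,0,0,0,0,0.7],[0,-0.13,0,0,0,0,0.7],[0,-0.13,0,0,0,0,0.7],[0,-0.13,0,0,0,0,0.7],[0,-0.05,0,0,0,0,0.7],[0,0,0,0,0,0,0.7],[0,0,0,0,0,0,0.7]]]'
cat > look.py <<'E'
import sys,pickle,cv2
from rig import env
n=sys.argv[1]
s=env.get_state();c=env.read_camera("wrist")
cv2.imwrite(f"pics/{n}.png",c["frame"][:,:,::-1]);pickle.dump((s,c),open(n+".pkl","wb"))
print(s["tcp_pos"].round(4),s["eef_rot"].round(4),s["time_s"],s["gripper_width"])
E
python3 look.py w1
```

```text
time_s: 1.35
tcp_pos: [0.4349, 0.353, 0.2053]
eef_rot: [0.002, 1.0, -0.0, 0.001]
wrist_force: [0.3, -0.2, 1.0]
gripper_width: 0.0656
gripper_force: 0.0
time_s: 2.55
tcp_pos: [0.4316, -0.0102, 0.2055]
eef_rot: [0.0, 1.0, 0.0, -0.0]
wrist_force: [0.2, -0.1, 0.1]
gripper_width: 0.0663
gripper_force: 0.0
[ 0.4316 -0.0102  0.2055] [ 1.e-04  1.e+00  1.e-04 -0.e+00] 2.55 0.06625322697044653
```

View pics/w1.png

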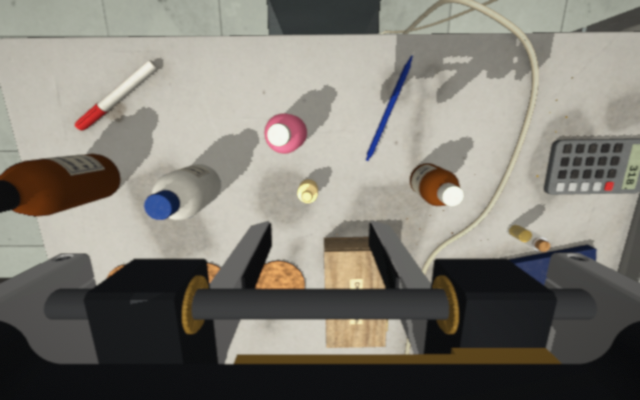

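Wrist view 1: brass weight at (307,192), white cap at (161,205), small brown cap at (450,195) and the pink decoy at (285,135). Now I'll combine this with the top view.

```bash
cat >> h.py <<'E'
def cen(c,seed,r,test):
    h=cv2.cvtColor(c["frame"],cv2.COLOR_RGB2HSV);m=test(*[h[...,i].astype(int) for i in range(3)]).astype(np.uint8)
    q=np.zeros_like(m);u,v=seed;q[max(v-r,0):v+r+1,max(0,u-r):u+r+1]=1
    n,l,st,ce=cv2.connectedComponentsWithStats(m*q)
    k=1+np.argmax(st[1:,4]);return ce[k],st[k].tolist()
blue=lambda h,s,v:(h>105)&(h<130)&(s>110)
dark=lambda h,s,v:(v<60)&(s<150)
wht=lambda h,s,v:(s<60)&(v>200)
yel=lambda h,s,v:(h>15)&(h<35)&(s>60)&(v>120)
cork=lambda h,s,v:(h>5)&(h<22)&(s>90)&(v>100)
E
python3 - <<'E'
import pickle
from h import *
d=pickle.load(open("d0.pkl","rb"));T=d["top"];s,c=pickle.load(open("w1.pkl","rb"))
for n,w,t,te in [("white",(161,205),(380,213),blue),("small",(450,195),(279,214),wht),("pink",(278,133),(340,236),wht),("weight",(307,192),(330,214),yel)]:
    a=cen(c,w,22,te);b=cen(T,t,10,te)
    print(n,a,b[0],tri(ray(c,a[0],s),ray(T,b[0])))
    if n=="weight":
        for z in (.02,.03,.04,.047):print(z,plane(c,a[0],z,s),plane(T,b[0],z))
E
```

```text
white (array([161.27106742, 204.59550562]), [145, 191, 34, 28, 712]) [380.5 213. ] (array([ 0.43836392, -0.17074807,  0.11126504]), np.float64(4.960189815126662e-05))Traceback (most recent call last):
  File "<stdin>", line 5, in <module>
  File "h.py", line 22, in cen
    k=1+np.argmax(st[1:,4]);return ce[k],st[k].tolist()
        ~~~~~~~~~^^^^^^^^^^
    return _wrapfunc(a, 'argmax', axis=axis, out=out, **kwds)
    return bound(*args, **kwds)
ValueError: attempt to get argmax of an empty sequence
```

```bash
python3 - <<'E'
import pickle
from h import *
d=pickle.load(open("d0.pkl","rb"));T=d["top"];s,c=pickle.load(open("w1.pkl","rb"))
w0=lambda v0:(lambda h,s,v:(s<50)&(v>v0))
for n,w,t,te,tt in [("small",(450,195),(279,214),w0(210),w0(150)),("pink",(278,133),(340,236),w0(210),w0(150)),("weight",(307,192),(330,214),yel,yel)]:
    a=cen(c,w,20,te);b=cen(T,t,8,tt)
    print(n,a,b,tri(ray(c,a[0],s),ray(T,b[0])))
    if n=="weight":
        for z in (.02,.03,.04):print(z,plane(c,a[0],z,s),plane(T,b[0],z))
a,_=cen(c,(282,280),30,cork);print(a,_,plane(c,a,.004,s))
E
```

```text
small (array([452.98224852, 196.33136095]), [443, 187, 21, 20, 338]) (array([279.14285714, 214.21428571]), [277, 212, 6, 6, 28]) (array([0.43360185, 0.1317183 , 0.09414055]), np.float64(0.000603700247876618))
pink (array([277.46756757, 134.68648649]), [267, 124, 22, 22, 370]) (array([340.38888889, 236.02777778]), [338, 233, 6, 7, 36]) (array([ 0.3695715 , -0.05237516,  0.09964454]), np.float64(0.0002102378389131061))
weight (array([308.39823009, 190.07079646]), [298, 179, 20, 24, 339]) (array([330.41304348, 213.93478261]), [327, 210, 8, 8, 46]) (array([ 0.44640232, -0.02616659,  0.01265184]), np.float64(0.00022485036881779007))
0.02 [ 0.44466846 -0.0256431   0.02      ] [ 0.4454635  -0.02604691  0.02      ]
0.03 [ 0.44233093 -0.02523638  0.03      ] [ 0.44416556 -0.02557826  0.03      ]
0.04 [ 0.43999341 -0.02482966  0.04      ] [ 0.44286761 -0.0251096   0.04      ]
[280.10163339 276.37023593] [256, 261, 49, 28, 1102] [ 0.58193725 -0.07025538  0.004     ]
```

```bash
python3 -m creep '[[[-0.042,-0.051,0,0,0,0,0.6],[0,0,0.15,0,0,0,0.6],[0,0,0.15,0,0,0,0.6],[0,0,0.15,0,0,0,0.6],[0,0,0.1,0,0,0,0.6],[0,0,0.06,0,0,0,0.6],[0,0,0.04,0,0,0,0.6],[0,0,0.013,0,0,0,0.6],[0,0,0,0,0,0,0.6]]]' 20;python3 -m creep '[[[0,0,0,0,0,0,0],[0,0,0,0,0,0,0],[0,0,0,0,0,0,0],[0,0,0,0,0,0,0],[0,0,0,0,0,0,0],[0,0,0,0,0,0,0],[0,0,0,0,0,0,0]]]' 20
```

```text
time_s: 3.5
tcp_pos: [0.4444, -0.0256, 0.0066]
eef_rot: [-0.0, 1.0, 0.0, -0.0]
wrist_force: [0.1, -0.6, 0.0]
gripper_width: 0.0563
gripper_force: 0.0
time_s: 4.2
tcp_pos: [0.4445, -0.0259, 0.0069]
eef_rot: [-0.0, 1.0, 0.0, 0.0]
wrist_force: [-1.2, 0.6, 7.7]
gripper_width: 0.0264
gripper_force: 20.0
```

```bash
python3 -m creep '[[[0,0,-0.03,0,0,0,0],[0,0,-0.1,0,0,0,0],[0,0,-0.15,0,0,0,0],[0,0,-0.15,0,0,0,0],[-0.08,0,-0.03,0,0,0,0],[-0.08,0.02,0,0,0,0,0],[-0.04,0.02,0,0,0,0,0],[0,0,0,0,0,0,0],[0,0,0,0,0,0,0]]]'; python3 look.py w2
```

```text
time_s: 5.1
tcp_pos: [0.5031, -0.0143, 0.144]
eef_rot: [0.0, 1.0, -0.0, -0.001]
wrist_force: [0.9, -0.0, -2.2]
gripper_width: 0.0262
gripper_force: 20.0
[ 0.5031 -0.0143  0.144 ] [ 1.e-04  1.e+00 -4.e-04 -1.e-03] 5.1 0.02620439581863332
```

View pics/w2.png

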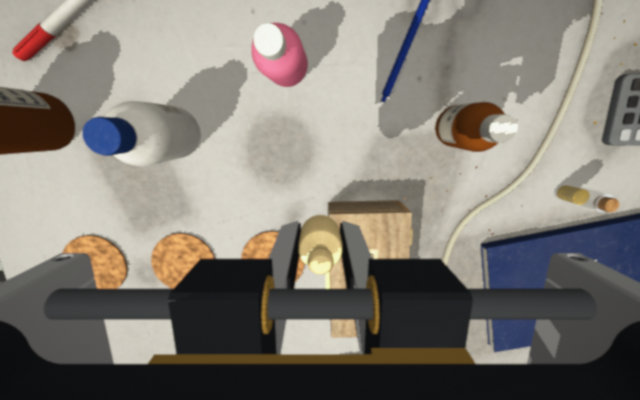

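The weight hangs upright in the fingers at (320,240). The near lid corners show at about (330,213) and (411,213). I'll measure the lid's height and centre.

```bash
python3 - <<'E'
import pickle
from h import *
d=pickle.load(open("d0.pkl","rb"));T=d["top"];s,c=pickle.load(open("w2.pkl","rb"))
g=cv2.cvtColor(c["frame"],cv2.COLOR_RGB2GRAY);print(g[198:222,390].tolist());print(g[225,404:420].tolist(),g[216,322:340].tolist())
gt=cv2.cvtColor(T["frame"],cv2.COLOR_RGB2GRAY);print(gt[140:152,305].tolist(),gt[184:198,305].tolist(),gt[160,290:304].tolist(),gt[160,318:332].tolist())
print(tri(ray(T,(298.6,191.6)),ray(c,(411,213),s)),tri(ray(T,(324.2,191.6)),ray(c,(330,213),s)))
for z in(.047,.049,.05):print([plane(T,u,z)[:2].round(4).tolist() for u in((298.4,145.3),(324.2,145.3),(298.6,191.6),(324.2,191.6),(311.3,168.4))])
for u,z in (((411,213),.049),((330,213),.049)):print(plane(c,u,z,s))
for u in((80,255),(182,258),(275,255)):
  q=cen(c,u,36,cork);print(q)
E
```

```text
[123, 114, 93, 76, 68, 67, 68, 70, 73, 75, 79, 85, 88, 89, 110, 148, 170, 177, 178, 179, 179, 179, 180, 183]
[183, 177, 173, 169, 169, 169, 160, 139, 120, 113, 113, 114, 115, 114, 114, 115] [127, 130, 134, 140, 143, 140, 138, 150, 166, 172, 173, 173, 173, 172, 173, 175, 175, 176]
[139, 139, 140, 140, 132, 117, 115, 113, 111, 109, 109, 108] [107, 104, 105, 108, 109, 108, 92, 50, 52, 72, 87, 84, 80, 77] [119, 95, 96, 96, 97, 95, 95, 93, 104, 114, 114, 113, 108, 111] [118, 113, 117, 123, 123, 123, 131, 138, 139, 138, 138, 137, 137, 137]
(array([0.51184283, 0.07494848, 0.06228765]), np.float64(0.002794783417946826)) (array([ 0.50628612, -0.00460519,  0.08623659]), np.float64(0.0012240408528867179))
[[0.6652, 0.0803], [0.6664, -0.0035], [0.5121, 0.0767], [0.5132, -0.0047], [0.5886, 0.0374]]
[[0.6646, 0.0802], [0.6658, -0.0034], [0.5118, 0.0766], [0.5128, -0.0046], [0.588, 0.0374]]
[[0.6642, 0.0802], [0.6654, -0.0034], [0.5116, 0.0765], [0.5127, -0.0046], [0.5878, 0.0373]]
[0.51875834 0.07851595 0.049     ]
[ 0.51878465 -0.00426204  0.049     ]
(array([ 97.69838308, 258.46952736]), [63, 235, 54, 54, 1608])
(array([177.64420358, 257.03675778]), [151, 233, 63, 56, 2122])
(array([259.92492918, 245.6898017 ]), [242, 231, 36, 28, 706])
```

```bash
python3 - <<'E'
import pickle
from h import *
S={}
for n in("w1","w2"):
    s,c=pickle.load(open(n+".pkl","rb"));g=cv2.cvtColor(c["frame"],cv2.COLOR_RGB2GRAY).astype(int)
    u=390 if n=="w2" else 350
    r=(190,230) if n=="w2" else (225,262)
    print(n,g[r[0]:r[1],u].tolist());S[n]=(s,c)
s,c=S["w2"];b=plane(c,(390,200.3),0,s);print("bottom",b)
for z in(.04,.045,.05,.055,.06):print(z,plane(c,(390,212.5),z,s)[0])
E
python3 -m creep '[[[-0.1,0.06,0,0,0,0,0],[-0.1,0.06,0,0,0,0,0],[-0.093,0.054,0,0,0,0,0],[0,0,0.1,0,0,0,0],[0,0,0.1,0,0,0,0],[0,0,0.04,0,0,0,0],[0,0,0,0,0,0,0],[0,0,0,0,0,0,0]]]'
```

```text
w1 [110, 112, 113, 113, 115, 117, 120, 123, 127, 130, 129, 116, 88, 68, 62, 63, 65, 65, 66, 68, 70, 73, 79, 84, 82, 91, 130, 166, 181, 184, 184, 185, 187, 190, 191, 192, 192]
w2 [115, 116, 117, 116, 117, 119, 121, 122, 123, 114, 93, 76, 68, 67, 68, 70, 73, 75, 79, 85, 88, 89, 110, 148, 170, 177, 178, 179, 179, 179, 180, 183, 183, 182, 179, 175, 173, 173, 176, 180]
bottom [0.51856075 0.06886672 0.        ]
0.04 0.5210843992341126
0.045 0.5194986075751588
0.05 0.5179128159162047
0.055 0.5163270242572509
0.06 0.5147412325982968
time_s: 5.95
tcp_pos: [0.5923, 0.0378, 0.0735]
eef_rot: [0.0, 1.0, -0.0, 0.0]
wrist_force: [0.6, 0.0, -1.4]
gripper_width: 0.0264
gripper_force: 20.0
```

The lid height comes out at about 48–50 mm, which matches the text. Lowering the weight.

```bash
python3 -m creep '[[[0,0,0.03,0,0,0,0],[0,0,0.015,0,0,0,0],[0,0,0.005,0,0,0,0],[0,0,0.004,0,0,0,0],[0,0,0,0,0,0,0],[0,0,0,0,0,0,0]]]'
```

```text
time_s: 6.55
tcp_pos: [0.5923, 0.0382, 0.0565]
eef_rot: [-0.0, 1.0, -0.0, 0.0]
wrist_force: [0.3, 0.4, -2.1]
gripper_width: 0.026
gripper_force: 20.0
```

```bash
python3 -m creep '[[[0,0,0.004,0,0,0,0],[0,0,0,0,0,0,0],[0,0,0,0,0,0,0]]]';python3 -m creep '[[[0,0,0,0,0,0,0.4],[0,0,0,0,0,0,0.45],[0,0,0,0,0,0,0.5],[0,0,0,0,0,0,0.55],[0,0,0,0,0,0,0.55],[0,0,-0.05,0,0,0,0.55],[0,0,-0.12,0,0,0,0.7],[0,0,-0.15,0,0,0,0.8],[0,0,-0.15,0,0,0,0.8],[0,0,0,0,0,0,0.8]]]'
```

```text
time_s: 6.85
tcp_pos: [0.5925, 0.0382, 0.056]
eef_rot: [0.0, 1.0, 0.0, 0.0]
wrist_force: [-3.6, -0.6, 10.8]
gripper_width: 0.026
gripper_force: 20.0
time_s: 7.85
tcp_pos: [0.595, 0.038, 0.2031]
eef_rot: [0.0, 1.0, 0.001, 0.004]
wrist_force: [-0.1, -0.1, -1.0]
gripper_width: 0.0747
gripper_force: 0.0
```

```bash
python3 -m creep '[[[0.13,0.08,0,0,0,0,0.8],[0.13,0.08,0,0,0,0,0.8],[0.13,0.08,0,0,0,0,0.8],[0.13,0.06,0,0,0,0,0.8],[0.02,0.012,0,0,0,0,0.8],[0,0,0,0,0,0,0.8],[0,0,0,0,0,0,0.8]]]'; python3 look.py w3
```

```text
time_s: 8.55
tcp_pos: [0.4311, 0.1315, 0.1968]
eef_rot: [0.0, 1.0, 0.0, 0.001]
wrist_force: [1.0, -0.8, -0.0]
gripper_width: 0.075
gripper_force: 0.0
[0.4311 0.1315 0.1968] [2.e-04 1.e+00 2.e-04 5.e-04] 8.55 0.07503262128305258
```

View pics/w3.png

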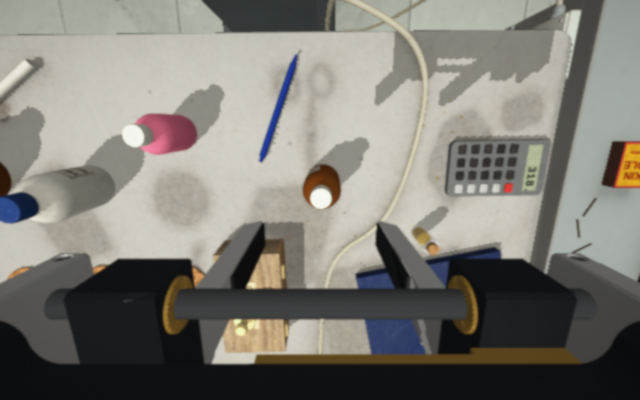

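The small brown bottle's white cap is at (320,196) between the fingers, and the weight stands on the lid at (245,325).

```bash
python3 - <<'E'
import pickle
from h import *
w0=lambda h,s,v:(s<50)&(v>205)
s1,c1=pickle.load(open("w1.pkl","rb"));s,c=pickle.load(open("w3.pkl","rb"))
a=cen(c,(320,196),16,w0);b=cen(c1,(450,195),20,w0);print(a,b)
print(tri(ray(c,a[0],s),ray(c1,b[0],s1)),plane(c,a[0],.093,s),plane(c1,b[0],.093,s1))
E
```

```text
(array([320.36419753, 198.27469136]), [311, 189, 20, 20, 324]) (array([453.20833333, 196.60555556]), [443, 187, 22, 22, 360])
(array([0.434081  , 0.13180062, 0.094093  ]), np.float64(0.0004072234571245058)) [0.43395023 0.13179771 0.093     ] [0.4347839  0.13239396 0.093     ]
```

```bash
python3 -m creep '[[[-0.01,0.001,0,0,0,0,0.8],[0,0,0.12,0,0,0,0.8],[0,0,0.15,0,0,0,0.8],[0,0,0.15,0,0,0,0.8],[0,0,0.1,0,0,0,0.8],[0,0,0.06,0,0,0,0.8],[0,0,0,0,0,0,0.8],[0,0,0,0,0,0,0.8]]]' 20;python3 -m creep '[[[0,0,0,0,0,0,0],[0,0,0,0,0,0,0],[0,0,0,0,0,0,0],[0,0,0,0,0,0,0],[0,0,0,0,0,0,0],[0,0,0,0,0,0,0],[0,0,0,0,0,0,0]]]' 20
```

```text
time_s: 9.4
tcp_pos: [0.4337, 0.1314, 0.0222]
eef_rot: [0.001, 1.0, -0.001, -0.0]
wrist_force: [0.0, -0.4, 0.1]
gripper_width: 0.0748
gripper_force: 0.0
time_s: 10.1
tcp_pos: [0.4336, 0.1325, 0.0226]
eef_rot: [-0.0, 1.0, 0.0, 0.0]
wrist_force: [-0.6, -0.1, 8.9]
gripper_width: 0.0445
gripper_force: 20.0
```

```bash
python3 -m creep '[[[0,0,-0.03,0,0,0,0],[0,0,-0.1,0,0,0,0],[0,0,-0.12,0,0,0,0],[0,0,-0.12,0,0,0,0],[0,0,-0.1,0,0,0,0],[0,0,-0.03,0,0,0,0],[0,0,0,0,0,0,0]]]';python3 -m creep '[[[-0.03,-0.06,0,0,0,0,0],[-0.06,-0.12,0,0,0,0,0],[-0.06,-0.12,0,0,0,0,0],[-0.06,-0.12,0,0,0,0,0],[-0.06,-0.12,0,0,0,0,0],[-0.06,-0.12,0,0,0,0,0],[-0.06,-0.12,0,0,0,0,0],[-0.06,-0.12,0,0,0,0,0],[-0.06,-0.12,0,0,0,0,0],[-0.034,-0.1,0,0,0,0,0],[0,0,0,0,0,0,0],[0,0,0,0,0,0,0]]]'; python3 look.py w4
```

```text
time_s: 10.8
tcp_pos: [0.4335, 0.1325, 0.1732]
eef_rot: [-0.0, 1.0, 0.001, 0.001]
wrist_force: [-0.2, 0.7, -2.2]
gripper_width: 0.0446
gripper_force: 19.9
time_s: 12.0
tcp_pos: [0.5953, -0.2045, 0.1701]
eef_rot: [0.001, 1.0, -0.0, -0.002]
wrist_force: [0.1, 0.4, -1.1]
gripper_width: 0.0447
gripper_force: 19.9
[ 0.5953 -0.2045  0.1701] [ 8.0e-04  1.0e+00 -1.0e-04 -1.6e-03] 12.0 0.044742258405354556
```

View pics/w4.png

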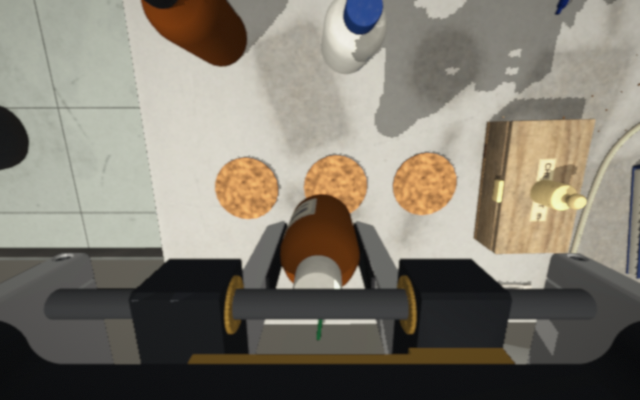

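All three mats are in view at (247,187), (336,183) and (425,183). The bottle is held upright, and the weight stands near the middle of the lid. I'll refine the mat centres from here.

```bash
python3 - <<'E'
import pickle
from h import *
d=pickle.load(open("d0.pkl","rb"));T=d["top"]
s,c=pickle.load(open("w4.pkl","rb"))
for u,t in (((425,183),(344,171)),((247,187),(411,170))):
    a=cen(c,u,42,cork);b=cen(T,t,16,cork);print(a,plane(c,a[0],.004,s),plane(T,b[0],.004),tri(ray(c,a[0],s),ray(T,b[0])))
# lid corners / weight base at lid height
for u in((508,121),(594,121),(497,253)):print(plane(c,u,.049,s))
a=cen(c,(552,193),22,yel);print(a,plane(c,a[0],.07,s))
E
```

```text
(array([424.27605358, 183.33681803]), [393, 153, 63, 62, 3061]) [ 0.59475085 -0.07402603  0.004     ] [ 0.59450635 -0.0722109   0.004     ] (array([ 5.95531937e-01, -7.25432966e-02,  6.85575618e-05]), np.float64(2.7964998282231048e-05))
(array([246.29270729, 187.74958375]), [215, 157, 63, 62, 3003]) [ 0.60013057 -0.29724705  0.004     ] [ 0.59924496 -0.29580359  0.004     ] (array([ 0.60653356, -0.30424649, -0.02457283]), np.float64(0.0006179386605583154))
[ 0.51997764 -0.0105595   0.049     ]
[0.52007163 0.07826558 0.049     ]
[0.66815077 0.00094692 0.049     ]
(array([552.76415094, 191.78537736]), [530, 171, 45, 45, 1696]) [0.59012453 0.03307176 0.07      ]
```

```bash
python3 -m creep '[[[-0.006,0.064,0,0,0,0,0],[0,0,0.1,0,0,0,0],[0,0,0.12,0,0,0,0],[0,0,0.12,0,0,0,0],[0,0,0.08,0,0,0,0],[0,0,0.03,0,0,0,0],[0,0,0.015,0,0,0,0],[0,0,0.006,0,0,0,0],[0,0,0,0,0,0,0],[0,0,0,0,0,0,0]]]'
```

```text
time_s: 13.05
tcp_pos: [0.5988, -0.1847, 0.0319]
eef_rot: [-0.0, 1.0, -0.0, 0.001]
wrist_force: [-0.3, 0.2, -1.5]
gripper_width: 0.0447
gripper_force: 19.9
```

```bash
python3 -m creep '[[[0.004,0,0.01,0,0,0,0],[0,0,0.004,0,0,0,0],[0,0,0.003,0,0,0,0],[0,0,0.002,0,0,0,0],[0,0,0,0,0,0,0],[0,0,0,0,0,0,0]]]'
```

```text
time_s: 13.65
tcp_pos: [0.5976, -0.1844, 0.0264]
eef_rot: [-0.0, 1.0, 0.0, 0.001]
wrist_force: [-4.3, 4.0, 19.0]
gripper_width: 0.0447
gripper_force: 20.1
```

```bash
python3 -m creep '[[[0,0,0,0,0,0,0.6],[0,0,0,0,0,0,0.65],[0,0,0,0,0,0,0.7],[0,0,0,0,0,0,0.7],[0,0,-0.05,0,0,0,0.7],[0,0,-0.12,0,0,0,0.7],[0,0,-0.15,0,0,0,0.9],[0,0,-0.15,0,0,0,0.9],[0,0,-0.12,0,0,0,0.9],[0.1,0,0,0,0,0,0.9],[0.13,0,0,0,0,0,0.9]]]';python3 -m creep '[[[0.13,0,0,0,0,0,0.9],[0.1,0.02,0,0,0,0,0.9],[0.06,0.025,0,0,0,0,0.9],[0,0,0,0,0,0,0.9],[0,0,0,0,0,0,0.9]]]';  python3 look.py w5
```

```text
time_s: 14.75
tcp_pos: [0.5284, -0.1849, 0.2039]
eef_rot: [-0.0, 1.0, -0.0, 0.001]
wrist_force: [-0.3, -0.8, -0.2]
gripper_width: 0.0849
gripper_force: 0.0
time_s: 15.25
tcp_pos: [0.4415, -0.1711, 0.2031]
eef_rot: [-0.0, 1.0, 0.0, 0.001]
wrist_force: [0.0, 0.5, 0.4]
gripper_width: 0.0844
gripper_force: 0.0
[ 0.4415 -0.1711  0.2031] [-2.e-04  1.e+00  3.e-04  9.e-04] 15.25 0.08443811642808018
```

View pics/w5.png

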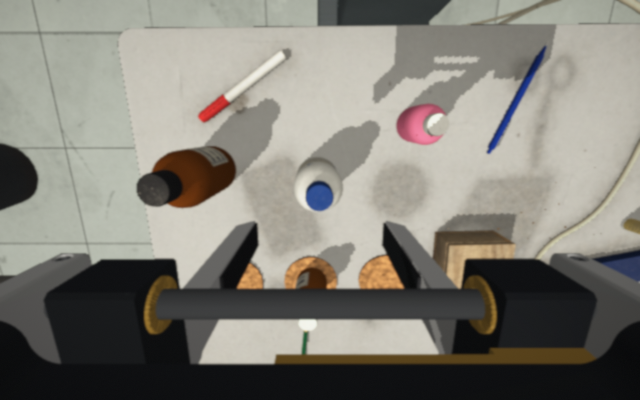

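The white bottle's blue cap is at (320,196), the tall bottle's cap is at (153,188), and the small bottle stands on the middle mat at (310,280).

```bash
python3 - <<'E'
import pickle
from h import *
d=pickle.load(open("d0.pkl","rb"));T=d["top"]
s1,c1=pickle.load(open("w1.pkl","rb"));s,c=pickle.load(open("w5.pkl","rb"))
a=cen(c,(320,196),22,blue);b=cen(c1,(161,205),22,blue);print(a,b)
print(tri(ray(c,a[0],s),ray(c1,b[0],s1)),plane(c,a[0],.114,s),plane(c1,b[0],.111,s1))
dk=lambda h,s,v:(v<75)&(s<120)
a=cen(c,(153,188),20,dk);b=cen(T,(430,216),10,dark);print(a,b,tri(ray(c,a[0],s),ray(T,b[0])),plane(c,a[0],.136,s))
E
```

```text
(array([318.92416226, 195.71604938]), [307, 182, 25, 28, 567]) (array([161.27106742, 204.59550562]), [145, 191, 34, 28, 712])
(array([ 0.43921133, -0.17232457,  0.10854112]), np.float64(1.3146265715774207e-05)) [ 0.43782275 -0.17231436  0.114     ] [ 0.43848748 -0.17088673  0.111     ]
(array([156.72858617, 186.92672859]), [138, 171, 36, 34, 969]) (array([431.71134021, 217.44329897]), [426, 212, 12, 11, 97]) (array([ 0.42244604, -0.31208779,  0.1449593 ]), np.float64(0.00036421324606688795)) [ 0.42411383 -0.31751084  0.136     ]
```

```bash
python3 -m creep '[[[0.009,-0.003,0,0,0,0,0.9],[0,0,0.12,0,0,0,0.9],[0,0,0.15,0,0,0,0.9],[0,0,0.15,0,0,0,0.9],[0,0,0.1,0,0,0,0.9],[0,0,0.037,0,0,0,0.9],[0,0,0,0,0,0,0.9],[0,0,0,0,0,0,0.9]]]' 20;python3 -m creep '[[[0,0,0,0,0,0,0],[0,0,0,0,0,0,0],[0,0,0,0,0,0,0],[0,0,0,0,0,0,0],[0,0,0,0,0,0,0],[0,0,0,0,0,0,0],[0,0,0,0,0,0,0]]]' 20
```

```text
time_s: 16.1
tcp_pos: [0.439, -0.1726, 0.0361]
eef_rot: [0.0, 1.0, -0.0, 0.0]
wrist_force: [-0.4, -0.7, -0.0]
gripper_width: 0.0844
gripper_force: 0.0
time_s: 16.8
tcp_pos: [0.4388, -0.1723, 0.0356]
eef_rot: [0.0, 1.0, -0.0, 0.001]
wrist_force: [-1.2, -0.1, 11.6]
gripper_width: 0.0555
gripper_force: 20.0
```

```bash
python3 -m creep '[[[0,0,-0.03,0,0,0,0],[0,0,-0.1,0,0,0,0],[0,0,-0.14,0,0,0,0],[0,0,-0.14,0,0,0,0],[0,0,-0.1,0,0,0,0],[-0.05,0,0,0,0,0,0],[-0.12,-0.05,0,0,0,0,0],[-0.12,-0.1,0,0,0,0,0],[-0.12,-0.1,0,0,0,0,0],[-0.1,-0.1,0,0,0,0,0],[-0.026,-0.066,0,0,0,0,0],[0,0,0,0,0,0,0]]]';python3 -m creep '[[[0,0,0,0,0,0,0],[0,0,0,0,0,0,0],[0,0,0,0,0,0,0]]]'
```

```text
time_s: 18.0
tcp_pos: [0.5989, -0.2999, 0.1879]
eef_rot: [0.001, 1.0, -0.001, -0.001]
wrist_force: [0.5, 0.3, -1.4]
gripper_width: 0.0556
gripper_force: 19.8
time_s: 18.3
tcp_pos: [0.599, -0.2957, 0.1884]
eef_rot: [-0.001, 1.0, 0.0, 0.0]
wrist_force: [0.3, -0.1, -2.4]
gripper_width: 0.0555
gripper_force: 19.8
```

```bash
python3 -m creep '[[[-0.002,-0.004,0.1,0,0,0,0],[0,0,0.12,0,0,0,0],[0,0,0.12,0,0,0,0],[0,0,0.08,0,0,0,0],[0,0,0.04,0,0,0,0],[0,0,0.015,0,0,0,0],[0,0,0,0,0,0,0],[0,0,0,0,0,0,0],[0,0,0,0,0,0,0]]]'
```

```text
time_s: 19.2
tcp_pos: [0.6004, -0.2983, 0.0469]
eef_rot: [-0.0, 1.0, -0.0, 0.001]
wrist_force: [0.0, -0.3, -1.9]
gripper_width: 0.0558
gripper_force: 19.8
```

```bash
python3 -m creep '[[[0.002,0.003,0.014,0,0,0,0],[0,0,0.006,0,0,0,0],[0,0,0.003,0,0,0,0],[0,0,0.002,0,0,0,0],[0,0,0,0,0,0,0],[0,0,0,0,0,0,0]]]'
```

```text
time_s: 19.8
tcp_pos: [0.5996, -0.2974, 0.0396]
eef_rot: [0.0, 1.0, 0.0, 0.001]
wrist_force: [-5.4, 4.9, 21.0]
gripper_width: 0.0554
gripper_force: 20.0
```

```bash
python3 -m creep '[[[0,0,0,0,0,0,0.7],[0,0,0,0,0,0,0.75],[0,0,0,0,0,0,0.8],[0,0,0,0,0,0,0.8],[0,0,-0.05,0,0,0,0.8],[0,0,-0.12,0,0,0,0.8],[0,0,-0.15,0,0,0,1],[0,0,-0.15,0,0,0,1],[0,0,-0.15,0,0,0,1],[0.1,0,-0.02,0,0,0,1],[0.13,0,0,0,0,0,1]]]';python3 -m creep '[[[0.13,0,0,0,0,0,1],[0.13,-0.03,0,0,0,0,1],[0.095,-0.03,0,0,0,0,1],[0,0,0,0,0,0,1],[0,0,0,0,0,0,1],[0,0,0,0,0,0,1]]]';  python3 look.py w6
```

```text
time_s: 20.9
tcp_pos: [0.5308, -0.2976, 0.2325]
eef_rot: [-0.001, 1.0, -0.001, 0.002]
wrist_force: [-0.5, -0.1, 0.3]
gripper_width: 0.0944
gripper_force: 0.0
time_s: 21.5
tcp_pos: [0.4245, -0.3149, 0.2306]
eef_rot: [-0.0, 1.0, -0.0, 0.0]
wrist_force: [0.8, -0.3, 1.0]
gripper_width: 0.094
gripper_force: 0.0
[ 0.4245 -0.3149  0.2306] [-4.e-04  1.e+00 -1.e-04  3.e-04] 21.5 0.09399410184182551
```

View pics/w6.png

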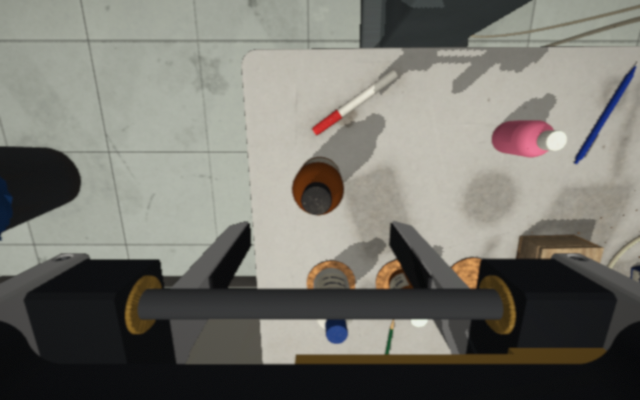

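The tall bottle's black cap is at (317,199), and the white bottle stands on the far mat at (333,290).

```bash
python3 - <<'E'
import pickle
from h import *
s1,c1=pickle.load(open("w5.pkl","rb"));s,c=pickle.load(open("w6.pkl","rb"))
dk=lambda h,s,v:(v<85)&(s<110)
a=cen(c,(317,199),18,dk);b=cen(c1,(153,188),22,dk);print(a,b)
print(tri(ray(c,a[0],s),ray(c1,b[0],s1)),plane(c,a[0],.136,s),plane(c1,b[0],.136,s1))
E
```

```text
(array([316.23874488, 198.40791269]), [302, 183, 29, 31, 733]) (array([157.36305147, 187.54595588]), [138, 171, 38, 34, 1088])
(array([ 0.42558111, -0.31890518,  0.13287719]), np.float64(0.00018791970638615304)) [ 0.42494494 -0.31887971  0.136     ] [ 0.42468177 -0.31702526  0.136     ]
```

```bash
python3 -m creep '[[[-0.003,-0.012,0,0,0,0,1],[0,0,0.1,0,0,0,1],[0,0,0.14,0,0,0,1],[0,0,0.14,0,0,0,1],[0,0,0.12,0,0,0,1],[0,0,0.06,0,0,0,1],[0,0,0.02,0,0,0,1],[0,0,0,0,0,0,1],[0,0,0,0,0,0,1]]]' 20;python3 -m creep '[[[0,0,0,0,0,0,0],[0,0,0,0,0,0,0],[0,0,0,0,0,0,0],[0,0,0,0,0,0,0],[0,0,0,0,0,0,0],[0,0,0,0,0,0,0],[0,0,0,0,0,0,0]]]' 20
```

```text
time_s: 22.45
tcp_pos: [0.4251, -0.3193, 0.0569]
eef_rot: [-0.0, 1.0, -0.0, 0.0]
wrist_force: [0.6, -0.0, -0.4]
gripper_width: 0.0945
gripper_force: 0.0
time_s: 23.15
tcp_pos: [0.4246, -0.3186, 0.0563]
eef_rot: [-0.0, 1.0, 0.0, 0.0]
wrist_force: [-0.5, 2.9, 6.6]
gripper_width: 0.0599
gripper_force: 19.9
```

```bash
python3 -m creep '[[[0,0,-0.03,0,0,0,0],[0,0,-0.1,0,0,0,0],[0,0,-0.14,0,0,0,0],[0,0,-0.14,0,0,0,0],[0,0,-0.1,0,0,0,0],[0,0,0,0,0,0,0]]]' 25;python3 -m creep '[[[-0.035,0.05,0,0,0,0,0],[-0.07,0.1,0,0,0,0,0],[-0.07,0.1,0,0,0,0,0],[-0.07,0.1,0,0,0,0,0],[-0.07,0.1,0,0,0,0,0],[-0.07,0.1,0,0,0,0,0],[-0.07,0.1,0,0,0,0,0],[-0.07,0.1,0,0,0,0,0],[-0.042,0.067,0,0,0,0,0],[0,0,0,0,0,0,0],[0,0,0,0,0,0,0],[0,0,0,0,0,0,0]]]'
```

```text
time_s: 23.75
tcp_pos: [0.4257, -0.3201, 0.213]
eef_rot: [0.0, 1.0, -0.001, 0.003]
wrist_force: [0.1, 0.4, -2.2]
gripper_width: 0.0605
gripper_force: 24.8
time_s: 24.95
tcp_pos: [0.5938, -0.0748, 0.2087]
eef_rot: [0.001, 1.0, -0.0, -0.0]
wrist_force: [0.8, -0.3, -2.7]
gripper_width: 0.0602
gripper_force: 24.8
```

```bash
python3 -m creep '[[[-0.003,0.004,0.1,0,0,0,0],[0,0,0.12,0,0,0,0],[0,0,0.12,0,0,0,0],[0,0,0.08,0,0,0,0],[0,0,0.04,0,0,0,0],[0,0,0.01,0,0,0,0],[0,0,0,0,0,0,0],[0,0,0,0,0,0,0],[0,0,0,0,0,0,0]]]'
```

```text
time_s: 25.85
tcp_pos: [0.5962, -0.0725, 0.0692]
eef_rot: [-0.0, 1.0, 0.0, 0.001]
wrist_force: [1.2, 0.6, -2.8]
gripper_width: 0.0608
gripper_force: 24.8
```

```bash
python3 -m creep '[[[0.004,-0.003,0.018,0,0,0,0],[0,0,0.006,0,0,0,0],[0,0,0.004,0,0,0,0],[0,0,0.003,0,0,0,0],[0,0,0,0,0,0,0],[0,0,0,0,0,0,0]]]'
```

```text
time_s: 26.45
tcp_pos: [0.5947, -0.0732, 0.0601]
eef_rot: [0.0, 1.0, 0.001, 0.0]
wrist_force: [-8.0, 2.3, 23.8]
gripper_width: 0.0603
gripper_force: 25.1
```

Contact. Release, lift and retreat for a check.

```bash
python3 -m creep '[[[0,0,0,0,0,0,0.7],[0,0,0,0,0,0,0.75],[0,0,0,0,0,0,0.77],[0,0,0,0,0,0,0.77],[0,0,-0.05,0,0,0,0.77],[0,0,-0.12,0,0,0,0.77],[0,0,-0.15,0,0,0,0.77],[0,0,-0.15,0,0,0,0.77],[0,0,-0.15,0,0,0,0.77],[0.05,0,-0.05,0,0,0,0.77],[0.1,0,0,0,0,0,0.77],[0.13,0,0,0,0,0,0.77]]]';python3 -m creep '[[[0.13,0,0,0,0,0,0.77],[0.1,0,0,0,0,0,0.77],[0,0,0,0,0,0,0.77],[0,0,0,0,0,0,0.77],[0,0,0,0,0,0,0.77]]]'
python3 - <<'E'
from rig import env
import cv2,pickle
d={n:env.read_camera(n) for n in("scene","top")};pickle.dump(d,open("d1.pkl","wb"))
a=cv2.resize(d["scene"]["frame"][120:330,200:480],None,fx=2.8,fy=2.8,interpolation=cv2.INTER_CUBIC)
cv2.imwrite("pics/s1.png",a[:,:,::-1])
a=cv2.resize(d["top"]["frame"][130:260,180:460],None,fx=2.85,fy=2.85,interpolation=cv2.INTER_CUBIC)
cv2.imwrite("pics/t1.png",a[:,:,::-1])
E
```

```text
time_s: 27.65
tcp_pos: [0.5101, -0.0738, 0.2608]
eef_rot: [0.0, 1.0, -0.0, 0.001]
wrist_force: [0.2, 0.5, 1.8]
gripper_width: 0.0722
gripper_force: 0.0
time_s: 28.15
tcp_pos: [0.4421, -0.0734, 0.2603]
eef_rot: [0.0, 1.0, -0.0, 0.0]
wrist_force: [0.3, -0.5, -0.7]
gripper_width: 0.0722
gripper_force: 0.0
```

View pics/s1.png

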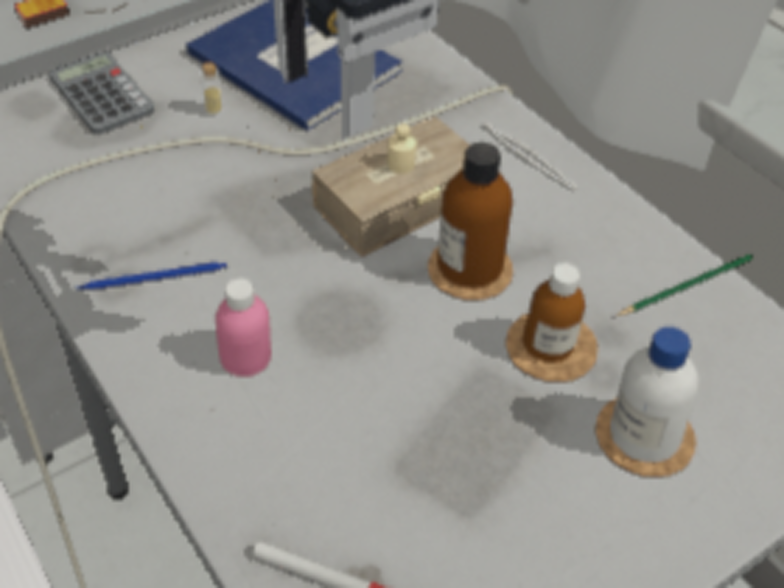

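View pics/t1.png

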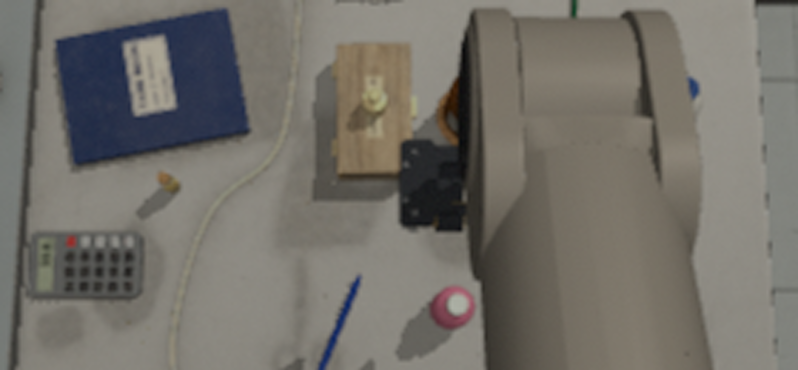

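The scene crop shows the tall bottle on the mat by the box at (470,270), the small one in the middle at (553,345), the white one at the far end at (648,435), and the weight upright on the lid at (403,155). The calculator and vial look unmoved. One last numeric check of the caps against the mats.

```bash
python3 - <<'E'
import pickle
from h import *
d=pickle.load(open("d1.pkl","rb"));S=d["scene"]
w=lambda h,s,v:(s<50)&(v>190)
for n,u,te,z,m in (("white",(439,244),blue,.112,(.5995,-.297)),("tall",(372,179),lambda h,s,v:(v<60)&(s<120),.134,(.5947,-.0735)),("small",(402,219),w,.09,(.597,-.1855)),("weight",(344,173),lambda h,s,v:(h>15)&(h<35)&(s>50)&(v>170),.068,(.592,.038))):
    a=cen(S,u,9,te);p=plane(S,a[0],z);print(n,a,p.round(4),(p[:2]-m).round(4))
E
```

```text
white (array([438.73648649, 243.75      ]), [433, 237, 13, 14, 148]) [ 0.5988 -0.2954  0.112 ] [-0.0007  0.0016]
tall (array([371.12087912, 180.83516484]), [365, 176, 13, 10, 91]) [ 0.5865 -0.0836  0.134 ] [-0.0082 -0.0101]
small (array([401.92307692, 217.01923077]), [398, 214, 9, 7, 52]) [ 0.6019 -0.1832  0.09  ] [0.0049 0.0023]
weight (array([345.31460674, 172.38202247]), [339, 164, 15, 16, 89]) [0.6006 0.037  0.068 ] [ 0.0086 -0.001 ]
```

The white and small bottles are within 6 mm. The tall bottle's offset lies along the camera ray (the mask catches only the cap's dark side), and its grasp and release poses agree with the mat within 1 mm. The robot is clear, so I'm handing in.

```bash
python3 -c "
from rig import env
print(env.sign_off())"
```

```text
the job is handed in; nothing more can be done
None
```

I handed the job in after about 28 s of robot time: each bottle is upright on its assigned mat, the brass weight is upright on the box lid, and the calculator and vial were not touched; no verdict came back, and the last image check showed offsets of 9 mm for the weight and 13 mm for the tall bottle (limits 15 and 14 mm), which I put down to measurement bias because both were released within about 1 mm of target.

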